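# Lock the bayonet lid on the brush-washing pot

## Robot

A 6-joint arm with a two-finger parallel gripper is mounted at the origin on the work surface. World frame = base frame: x ahead of the robot, y to its left, z up, the work surface at z = 0. Lengths are in m, angles in rad, forces in N, time in s.
With the tool pointing down it reaches from about 0.3 to 0.825 m from the base axis. Payload 5.4 kg.
Tool frame: the origin (TCP) lies on the centre line of the jaws, within the pads' length; the fingertips stand ahead of it and the grasp point (between the pads) lies 11 mm behind it (ctrl.nose_length is the z of the fingertips in the tool frame, in m); z points along the fingers, y is the line along which they close (so a half turn about z gives the same grasp; the last joint's range is limited). The gripper opens to 92 mm and grips with 3 to 60 N. Pads are 20 mm wide; open, the fingers measure 128 mm over their backs; the gripper's body (75 mm by 189 mm) begins 69 mm behind the grasp point.
Start: joints at [-1.373, 0.158, 1.597, -0, 1.386, -0.21], TCP at [0.228, -0.528, 0.223] pointing down, gripper open.
Joint ranges: [-2.91, 2.91], [-0.94, 2.29], [0.18, 2.7], [-1.29, 4.43], [0.17, 2.64], [-3, 3]. Speed limits (rad/s): [2.57, 2.57, 3.14, 3.14, 3.14, 3.14].

## Interface

Orientations are given as [roll, pitch, yaw] about the fixed x, y, z axes, in that order (R = Rz(yaw) Ry(pitch) Rx(roll)).
In Python, from workcell import ctrl, capture, camera_params gives the robot as it stands.
- The arm moves only by the tool drive_tool, never from a script. Its argument "motion" is a list of rows, each a list of 4 numbers: the shift along the tool's x, y, z normalised to -1 to 1, where 1 is 0.25 m, then the turn about the tool's z normalised to -1 to 1, where 1 is 360 degrees. A call has 1 to 12 rows; each row shifts and turns the commanded pose from where the row before left it, along the tool's axes as they then stand; what a row does not reach is not made up. A row lasts 1/10 s, in which the tool goes at most 50 mm and 8.59 degrees, less where a joint would pass 70% of its speed; a pose out of reach is approached as far as the arm can. A call with a number of a shift or a turn outside -1 to 1 is refused whole. A call with a gripper value outside its range is refused whole. "grip" is the closure, from -1 (fully open) to 1 (shut), set as the call begins (left out, the last holds). The fingers move at their own pace and stop on an object; "newtons" is the grip in N (left out, the last holds). Time passes only in rows, so rows that do not move let the fingers close. It gives the time, the measured TCP pose, the force, the opening and the grip force at its end, in the units of the state.
- ctrl.observe(): the state, without advancing time (a new reading comes with each control period).
- capture(name): name is "side" or "top" or "wrist"; returns (picture, depth): 480x640x3 uint8, blue, green, red; 480x640 float32, m along the optical axis (not along the pixel's ray), 0 where there is no reading.
- camera_params(name): a dict with "mtx" (3x3 intrinsics, pixels), "distortion" ([k1, k2, p1, p2, k3] as OpenCV has them; the pictures are not rectified), "rvec" (rotation vector, rad) and "tvec" (3), from world to camera coordinates, as OpenCV has them. Camera axes: x right, y down, z forward; pixel columns grow to the right and rows downward; lengths in m; the calibration is good to about 2 mm. A picture is of the moment at which its call begins: read the wrist's pose just before it. camera_params takes no time and is no camera call; for the wrist camera it gives the pose at the moment of the call.
- ctrl.hand_in(): hands the job in; it is judged then, once.
The state is a dict: "t": time; "joint_pos": joint angles; "qvel": joint speeds; "tau": joint torques, N m; "position": TCP position; "tool_rot": TCP orientation; "wrist_force": force on the tool from outside, world axes, zero at the start; "moment": the same for the moment, N m; "opening": finger opening in m; "gripper_force": force on a finger pad.
Only numpy, scipy, OpenCV 4.12 (cv2) and the standard library are available. Lean on these libraries where they do the work, as an engineer would, in place of code of your own. Each camera call takes 0.05 s, during which the arm holds its last target. There are 200 camera calls.

## Task

Close the brush-washing pot: pick the loose lid up by its bar, set it into the pot's collar with its two lugs in the two open slots, gently push it down against the sprung seal and twist it clockwise (seen from above) nearly a quarter turn until it reaches its stop and clicks up locked under the collar, then let go and move clear. Do not force the lid against the pot, and do not disturb the paint bottle, the jar or the sharpener.

Things in the scene. Friction and masses are not known exactly. Their poses are not given: they have to be found in the camera images.
- pot: Fixed round aluminium brush-washing pot, 88 mm across, clamped upright in a square pale wooden block 130 x 130 x 22 mm. Origin on the table under its centre, z up. In its mouth a screwed-in steel collar, 7 mm thick, opening 63 mm across. The collar's top is 85 mm above the origin, but up to 5 mm higher or lower from pot to pot (all heights given for collar, seal and lid in the pot shift with it).
- pot_mouth (a point): Centre of the collar's opening, 85 mm above the pot's origin. Under the collar a track leads from each slot clockwise (from above) for 80 degrees to a notch 3 mm deep cut up into its underside. Just past the notch a solid stop ends the turn (0.2 Nm shows it). Play of the lugs: 4 degrees either way in a slot, 3 in a notch. All contacts of lid and pot added must stay under 40 N.
- slot_a (a point): Middle of one of two opposite slots cut right through the collar from its top, open towards its middle: 27 degrees wide, reaching out to 77 mm across. This one is centred 80 degrees anticlockwise (from above) of the pot's +x; the point is 35 mm out from the axis, 85 mm above the pot's origin.
- slot_b (a point): The same for the slot opposite, 80 degrees anticlockwise of the pot's -x.
- notch_mark (a point): Small dark raised bar on top of the collar, 39 mm out along the pot's +x, over one locking notch (hidden below it). The other notch and its mark are opposite, along -x. The locked lid's grip bar points at both marks.
- seal_centre (a point): Centre of the sprung black rubber seal inside the collar, given 77 mm above the pot's origin (its top, when the collar is at 85 mm). It pushes up with 2 N at first plus 2.5 N per mm and bottoms hard at 5 mm (15 N). The lid can turn only while it pushes the seal in by 4 mm or more (12 N); more than 25 N crushes the seal. In the notches it is in by 1 mm and holds the lid up.
- lid: Loose steel lid, upright on the table at first: a disc 60 mm across and 12 mm thick, lower edge chamfered. Two lugs at its lower edge, along its +x and -x (a half turn looks the same): 5 mm high, 11.5 mm wide, narrower below, 74 mm over both. Origin at the centre of its underside. About 130 to 220 g.
- lid_grip (a point): Centre of the lid's black upright grip bar (52 mm along x, 14 thick, 30 high, on top of the disc), 27 mm above the lid's underside, z up. Its height above the pot's origin with the collar at 85 mm: lugs standing on the collar 112 mm; resting in the slots 104; turning under the collar 99 to 100; locked 103, with the bar along the pot's x.
- paint_bottle: Bystander: red squeeze bottle, 60 mm across, 138 mm high, standing; origin at the centre of its underside.
- sharpener: Bystander: canister pencil sharpener, 47 mm across, 64 mm high, standing; origin at the centre of its underside.
- paint_jar: Bystander: yellow paint jar with white cap, 64 mm across, 110 mm high, standing; origin at the centre of its underside.
There are look-alikes about, which are no part of the job. Leave any blue look-alike of the lid alone.

How it is judged:
By the outcome, as a careful person would: the job done as asked, in the order asked, and still so for the second after the job is handed in, with the robot touching nothing.
It also fails if it takes over 72 s, if anything falls off the work surface, if the arm or the gripper's body presses on something with over 40 N, if the wrist force passes 120 N, or if a joint passes its speed limit or range.

## Working session

There is one attempt and no reset: what is moved stays moved. The work goes in short steps, Python scripts to look and compute and a tool call to move; the robot and the scene stay as the last step left them, time stands still between calls to the robot, and variables do not carry over. Pictures are saved under pics/ and viewed, at most 10 in all, crops included, and the job is handed in when it is done.

Besides the shell and the picture viewer there is one more tool, called after "Request:" as name(argument=value, ...) on one line, values as JSON. drive_tool: Moves the arm, as the interface text tells. Scaled input: -1 to 1 covers 0.25 m each way for a shift and 360 degrees each way for a turn. Its arguments: {"type":"object","properties":{"motion":{"type":"array","items":{"type":"array","items":{"type":"number"}}},"grip":{"type":"number"},"newtons":{"type":"number"}},"required":["motion"]}

```bash
mkdir -p pics; ls; python3 - <<'E'
from workcell import ctrl, capture, camera_params
import cv2, numpy as np
print(ctrl.observe(), ctrl.nose_length)
ims=[]
for n in ("side","top","wrist"):
    p,d=capture(n); cv2.imwrite(f"pics/{n}0.png",p); np.save(f"pics/{n}0.npy",d)
    ims.append(cv2.resize(p,(400,300)))
    c=camera_params(n); print(n,c)
E
```

```text
pics
{'t': 0.0, 'joint_pos': array([-1.37307998e+00,  1.59036484e-01,  1.59822781e+00, -2.52385042e-05,
        1.38619096e+00, -2.10044097e-01]), 'qvel': array([ 0.00040073,  0.00153811,  0.00066015,  0.00089202,  0.00173127,
       -0.00013415]), 'tau': array([ 4.01846501e-04, -3.85575557e+01, -3.22105050e+01,  7.02240737e-02,
        3.81319004e-02, -1.38795776e-04]), 'position': array([ 0.22789881, -0.52724253,  0.22162818]), 'tool_rot': array([-3.13976582e+00, -3.64102440e-04,  4.07764765e-01]), 'wrist_force': array([-0.2808074 ,  0.24795464, -0.02918852]), 'moment': array([-0.02522522,  0.01513704, -0.00080291]), 'gripper_force': 0.0, 'opening': 0.09211714114944318} 0.008
side {'mtx': array([[454.23672616,   0.        , 318.59987823],
       [  0.        , 454.23672616, 235.13279451],
       [  0.        ,   0.        ,   1.        ]]), 'distortion': array([-0.07928611,  0.        ,  0.        ,  0.        ,  0.        ]), 'rvec': array([ 2.30492933, -0.35322815,  0.14321397]), 'tvec': array([-0.61555687,  0.1911541 ,  0.93232105])}
top {'mtx': array([[562.76871834,   0.        , 311.55250586],
       [  0.        , 562.76871834, 255.05477259],
       [  0.        ,   0.        ,   1.        ]]), 'distortion': array([-0.00894991,  0.        ,  0.        ,  0.        ,  0.        ]), 'rvec': array([ 2.19419144, -2.17325435,  0.11686541]), 'tvec': array([-0.02435786,  0.61528087,  1.52856759])}
wrist {'mtx': array([[348.41440157,   0.        , 318.54072986],
       [  0.        , 348.41440157, 234.74221638],
       [  0.        ,   0.        ,   1.        ]]), 'distortion': array([0.00531079, 0.        , 0.        , 0.        , 0.        ]), 'rvec': array([-2.44512931,  1.60907648,  0.203802  ]), 'tvec': array([-0.57290455, -0.0272843 ,  0.39097467])}
```

View pics/top0.png

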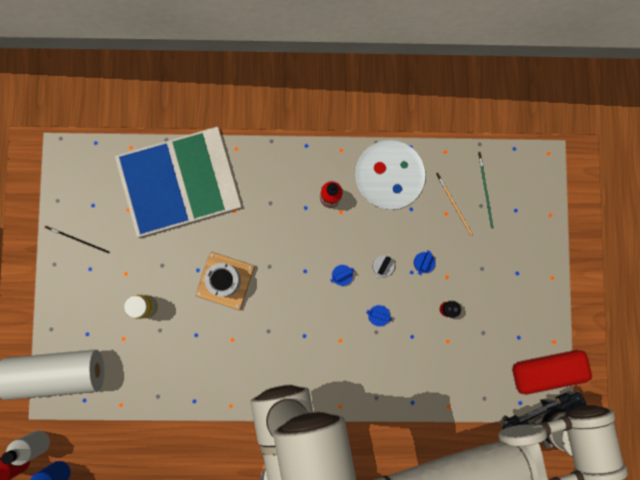

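View pics/side0.png

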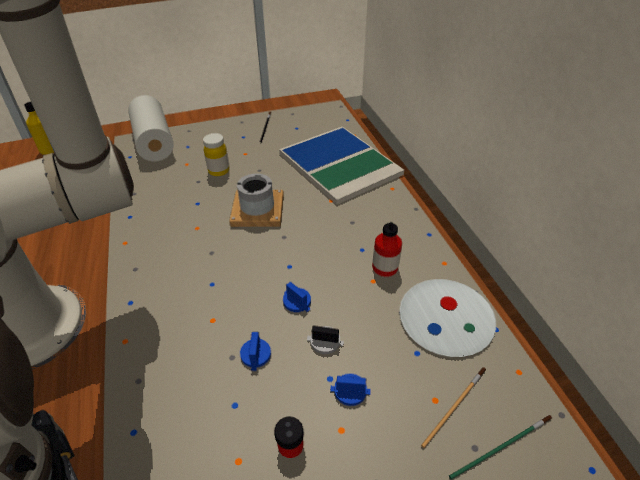

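The top view shows the candidates for the lid. There is one steel disc with a black bar at (384,265), and blue ones at (343,275), (425,262) and (379,316). The steel one fits the description and also shows at (325,338) in the side view. The pot is at (221,279) in the top view and (255,195) in the side view. Next I'll confirm the lid with a crop and measure both.

```bash
cat > h.py <<'E'
from workcell import ctrl, capture, camera_params
import cv2, numpy as np
def ray(c,uv):
    R=cv2.Rodrigues(c["rvec"])[0]; o=-R.T@c["tvec"]
    p=cv2.undistortPoints(np.array(uv,float).reshape(-1,1,2),c["mtx"],c["distortion"]).reshape(-1,2)
    return o,np.c_[p,np.ones(len(p))]@R
def plane(c,uv,z):
    o,d=ray(c,uv); return o+d*((z-o[2])/d[:,2])[:,None]
def proj(c,X): return cv2.projectPoints(np.array(X,float).reshape(-1,1,3),c["rvec"],c["tvec"],c["mtx"],c["distortion"])[0].reshape(-1,2)
def cross(c1,u1,c2,u2):
    o1,d1=ray(c1,[u1]);o2,d2=ray(c2,[u2]);d1,d2=d1[0],d2[0]
    s,t=np.linalg.lstsq(np.c_[d1,-d2],o2-o1,rcond=None)[0]
    a,b=o1+s*d1,o2+t*d2
    return (a+b)/2,np.linalg.norm(a-b)
def cloud(c,d,x0,x1,y0,y1):
    v,u=np.mgrid[y0:y1,x0:x1];z=d[y0:y1,x0:x1]
    R=cv2.Rodrigues(c["rvec"])[0]
    p=cv2.undistortPoints(np.c_[u.ravel(),v.ravel()].astype(float).reshape(-1,1,2),c["mtx"],c["distortion"]).reshape(-1,2)
    X=np.c_[p,np.ones(len(p))]*z.ravel()[:,None]
    return ((X-c["tvec"])@R).reshape(*z.shape,3)
E
python3 - <<'E'
from h import *
T,S=camera_params("top"),camera_params("side")
t,s=cv2.imread("pics/top0.png"),cv2.imread("pics/side0.png")
def blob(im,x0,x1,y0,y1,f):
    m=f(im[y0:y1,x0:x1].astype(int)).astype(np.uint8)
    n,l,st,ce=cv2.connectedComponentsWithStats(m); i=1+np.argmax(st[1:,4])
    mm=(l==i).astype(np.uint8); r=cv2.minAreaRect(cv2.findNonZero(mm))
    return ce[i]+[x0,y0],st[i],cv2.boxPoints(r)+[x0,y0]
dark=lambda a:a.max(2)<45
for nm,im,w in (("top",t,(370,398,252,280)),("side",s,(308,345,322,345))):
    print(nm,blob(im,*w,dark))
bt=blob(t,370,398,252,280,dark)
print("bar@z.042",plane(T,[bt[0]],.042), plane(T,bt[2],.042))
d=np.load("pics/top0.npy")
P=cloud(T,d,375,394,256,276); print("lid zmax",np.percentile(P[...,2],[2,50,90,98]))
P=cloud(T,d,195,255,250,312).reshape(-1,3)
k=(P[:,2]>.07)&(P[:,2]<.11); q=P[k]; print("pot",k.sum(),np.percentile(q[:,2],[5,50,95]),q.min(0),q.max(0),(q.min(0)+q.max(0))/2)
a=cv2.resize(t[235:325,315:455],None,fx=2.8,fy=2.8,interpolation=2)
b=cv2.resize(t[245:315,190:260],None,fx=5,fy=5,interpolation=2)
c=cv2.resize(s[165:235,220:295],None,fx=4,fy=4,interpolation=2)
e=cv2.resize(s[270:410,235:385],None,fx=2,fy=2,interpolation=2)
o=np.zeros((600,800,3),np.uint8)
for im,x,y in((a,0,0),(b,400,0),(e,0,290),(c[:250],400,350)): o[y:y+im.shape[0],x:x+im.shape[1]]=im[:600-y,:800-x]
cv2.imwrite("pics/c1.png",o)
E
```

```text
top (array([384.16455696, 265.24050633]), array([ 9,  5, 11, 17, 79], dtype=int32), array([[378.40000153, 272.19999886],
       [386.20000076, 256.5999999 ],
       [390.20000076, 258.60000038],
       [382.40000153, 274.19999886]]))
side (array([325.0259366 , 334.02881844]), array([  4,   4,  27,  17, 347], dtype=int32), array([[310.55491257, 338.39306259],
       [312.54335117, 325.46820736],
       [339.14450836, 329.56069374],
       [337.15607071, 342.48554993]]))
bar@z.042 [[ 0.58823073 -0.21761607  0.042     ]] [[ 0.56896403 -0.20173348  0.042     ]
 [ 0.61207584 -0.22328679  0.042     ]
 [ 0.6066766  -0.23428415  0.042     ]
 [ 0.56358721 -0.21270428  0.042     ]]
lid zmax [-0.00272813  0.01215965  0.04278575  0.04642437]
pot 834 [0.07475999 0.08445823 0.09356551] [0.49925614 0.17706353 0.07012706] [0.5867499  0.26391529 0.09933337] [0.54300302 0.22048941 0.08473022]
```

View pics/c1.png

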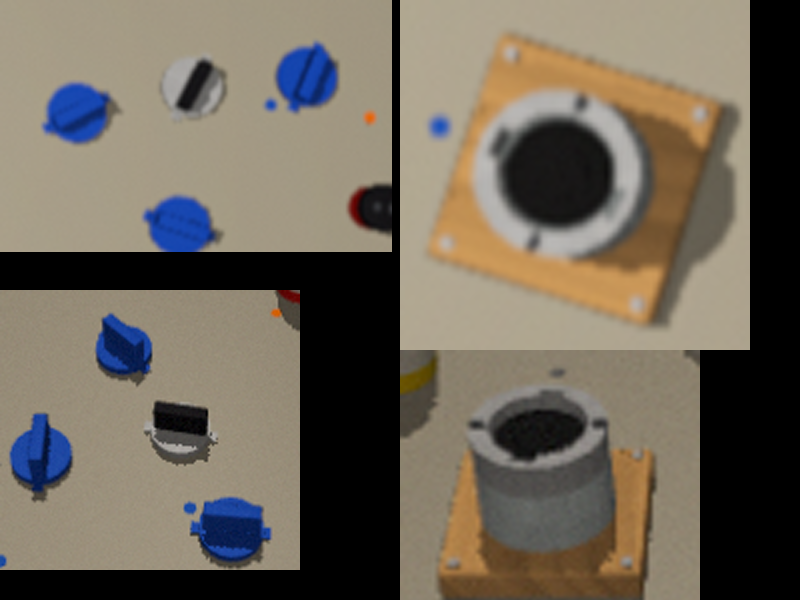

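The crop confirms it: the steel lid with the black bar is at (384,265). The pot's marks are at about (226,266) and (217,294), and the slots lie about 80° anticlockwise of them, so pot yaw is about -18°. I'll plan the move to hover over the lid.

```bash
cat >> h.py <<'E'
def plan(dst,yaw_deg,n):
    "rows of equal world steps from the measured pose to dst"
    s=ctrl.observe(); y=s["tool_rot"][2]; t=np.deg2rad(yaw_deg)-y; t=(t+np.pi)%(2*np.pi)-np.pi
    dw=(np.array(dst)-s["position"])/n; rows=[]
    for i in range(n):
        a=y+t*i/n
        rows.append([round(v,4) for v in ((np.cos(a)*dw[0]+np.sin(a)*dw[1])/.25,(np.sin(a)*dw[0]-np.cos(a)*dw[1])/.25,-dw[2]/.25,-t/n/2/np.pi)])
    print(rows)
E
python3 - <<'E'
from h import *
c=camera_params("wrist");R=cv2.Rodrigues(c["rvec"])[0];print(-R.T@c["tvec"],R)
plan([.588,-.218,.20],-26.6,12)
E
```

```text
[ 0.29119548 -0.49904101  0.38469276] [[ 0.39543037 -0.91849459 -0.00158426]
 [-0.88988554 -0.38353961  0.246984  ]
 [-0.22746109 -0.09625517 -0.96901826]]
[[np.float64(0.1511), np.float64(-0.0471), np.float64(0.0073), np.float64(0.0116)], [np.float64(0.1473), np.float64(-0.0579), np.float64(0.0073), np.float64(0.0116)], [np.float64(0.1427), np.float64(-0.0685), np.float64(0.0073), np.float64(0.0116)], [np.float64(0.1373), np.float64(-0.0786), np.float64(0.0073), np.float64(0.0116)], [np.float64(0.1313), np.float64(-0.0884), np.float64(0.0073), np.float64(0.0116)], [np.float64(0.1245), np.float64(-0.0977), np.float64(0.0073), np.float64(0.0116)], [np.float64(0.1171), np.float64(-0.1065), np.float64(0.0073), np.float64(0.0116)], [np.float64(0.109), np.float64(-0.1147), np.float64(0.0073), np.float64(0.0116)], [np.float64(0.1004), np.float64(-0.1223), np.float64(0.0073), np.float64(0.0116)], [np.float64(0.0913), np.float64(-0.1293), np.float64(0.0073), np.float64(0.0116)], [np.float64(0.0816), np.float64(-0.1356), np.float64(0.0073), np.float64(0.0116)], [np.float64(0.0716), np.float64(-0.1411), np.float64(0.0073), np.float64(0.0116)]]
```

Request:
drive_tool(motion=[[0.151,-0.047,0.007,0.0116],[0.147,-0.058,0.007,0.0116],[0.143,-0.068,0.007,0.0116],[0.137,-0.079,0.007,0.0116],[0.131,-0.088,0.007,0.0116],[0.125,-0.098,0.007,0.0116],[0.117,-0.106,0.007,0.0116],[0.109,-0.115,0.007,0.0116],[0.1,-0.122,0.007,0.0116],[0.091,-0.129,0.007,0.0116],[0.082,-0.136,0.007,0.0116],[0.072,-0.141,0.007,0.0116]])

```text
t: 1.35
position: [0.5894, -0.2177, 0.2011]
tool_rot: [3.142, 0.001, -0.47]
wrist_force: [-0.8, -0.9, -1.1]
opening: 0.092
gripper_force: 0.0
```

Request:
drive_tool(motion=[[0,0,0,0],[0,0,0,0],[0,0,0,0]], grip=0)

```text
t: 1.65
position: [0.5877, -0.2198, 0.2014]
tool_rot: [3.141, 0.001, -0.467]
wrist_force: [-0.5, -0.1, 0.3]
opening: 0.0699
gripper_force: 0.0
```

```bash
python3 - <<'E'
from h import *
T=camera_params("wrist");s=ctrl.observe();print(s["position"],s["tool_rot"],s["opening"])
p,d=capture("wrist");cv2.imwrite("pics/w1.png",p);np.save("pics/w1.npy",d)
print(proj(T,[[.588,-.218,.042],[.588,-.218,0]]))
E
```

```text
[ 0.58770635 -0.2197881   0.2013731 ] [ 3.14119048e+00  6.75250948e-04 -4.67133043e-01] 0.06989011353870714
[[317.66295549 221.01808078]
 [317.7474288  212.71593966]]
```

View pics/w1.png

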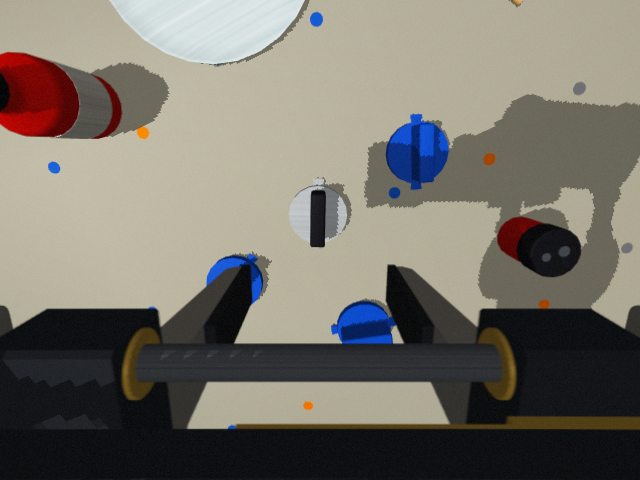

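The wrist view shows the steel lid at (318,215), with its bar nearly along the image vertical at columns 311-326 and rows 190-247. A blue look-alike is at (235,278), clear of the finger path. Now I'll refine the position.

```bash
python3 - <<'E'
from h import *
W,T=camera_params("wrist"),camera_params("top")
p=cv2.imread("pics/w1.png");d=np.load("pics/w1.npy")
P=cloud(W,d,285,350,175,255)
im=p[175:255,285:350]
dark=(im.max(2)<50)
Q=P[dark];z=Q[:,2];print("dark z pct",np.percentile(z,[5,25,50,75,95]))
tp=dark&(P[...,2]>np.percentile(z,70)-.006)
ys,xs=np.nonzero(tp);uv=np.c_[xs+285,ys+175].astype(np.float32)
print(uv.min(0),uv.max(0))
n,l,st,ce=cv2.connectedComponentsWithStats(dark.astype(np.uint8));print(st,ce)
zt=np.median(P[...,2][tp]);
for zz in (zt,.042):
    r=cv2.minAreaRect(uv);b=plane(W,cv2.boxPoints(r),zz);print(zz,b.mean(0),[np.linalg.norm(b[i]-b[i-1]) for i in (1,2)],[np.degrees(np.arctan2(*(b[i]-b[i-1])[1::-1])) for i in (1,2)])
# disc: bright steel
g=(P[...,2]>.006)&(P[...,2]<.02);
print("disc z",np.median(P[...,2][g]),g.sum(),P[g].min(0),P[g].max(0),(P[g].min(0)+P[g].max(0))/2)
uvc=uv.mean(0);print("stereo",cross(W,uvc,T,[384.16,265.24]))
tab=cloud(W,d,340,380,60,100);print("table",np.median(tab[...,2]))
E
```

```text
dark z pct [0.04100664 0.0420582  0.04266662 0.0431882  0.04386749]
[311. 193.] [325. 246.]
[[   0    0   65   80 4410]
 [  26   16   15   56  790]] [[31.89047619 38.82675737]
 [32.61139241 43.25822785]]
0.04269953847936529 [ 0.5888013  -0.21903313  0.04269954] [np.float64(0.012942093061047788), np.float64(0.05099452496639254)] [np.float64(-116.87692655867414), np.float64(153.38820664784424)]
0.042 [ 0.58866997 -0.2189655   0.042     ] [np.float64(0.012970241820831724), np.float64(0.05110543690519596)] [np.float64(-116.87692655867406), np.float64(153.38820664784424)]
disc z 0.012765447296934861 1887 [ 0.5557132  -0.24774233  0.00602868] [ 0.62230844 -0.18855495  0.01995405] [ 0.58901082 -0.21814864  0.01299136]
stereo (array([ 0.58858781, -0.21842191,  0.03667071]), np.float64(9.81558800534558e-05))
table 0.0015244356339103758
```

```bash
python3 - <<'E'
from h import *
s=ctrl.observe();y=s["tool_rot"][2];d=np.array([.5887,-.2188,.0245])-s["position"]
print(s["position"],(np.cos(y)*d[0]+np.sin(y)*d[1])/.25,(np.sin(y)*d[0]-np.cos(y)*d[1])/.25,-d[2]/.25,(y+np.deg2rad(26.6))/2/np.pi)
E
```

```text
[ 0.58764822 -0.22002659  0.20154013] 0.001543177102849356 -0.006276231448045827 0.7081605366763004 -0.0005523142715347108
```

Request:
drive_tool(motion=[[0.0015,-0.006,0.08,-0.0005],[0,0,0.12,0],[0,0,0.12,0],[0,0,0.12,0],[0,0,0.1,0],[0,0,0.08,0],[0,0,0.05,0],[0,0,0.03,0],[0,0,0.008,0],[0,0,0,0],[0,0,0,0]])

```text
t: 2.8
position: [0.5903, -0.2185, 0.0258]
tool_rot: [3.141, -0.002, -0.464]
wrist_force: [-0.5, 0.2, 0.2]
opening: 0.046
gripper_force: 0.0
```

Request:
drive_tool(motion=[[-0.004,0,0.004,0],[0,0,0,0],[0,0,0,0],[0,0,0,0],[0,0,0,0],[0,0,0,0],[0,0,0,0],[0,0,0,0]], grip=1, newtons=50)

```text
t: 3.6
position: [0.5886, -0.2176, 0.0238]
tool_rot: [3.141, -0.0, -0.464]
wrist_force: [-0.8, -0.4, 1.0]
opening: 0.0134
gripper_force: 50.0
```

Request:
drive_tool(motion=[[0,0,-0.05,0],[0,0,-0.12,0],[0,0,-0.16,0],[0,0,-0.16,0],[0,0,-0.16,0],[0,0,-0.1,0],[0,0,-0.05,0],[0,0,0,0],[0,0,0,0]])

```text
t: 4.5
position: [0.5878, -0.2169, 0.2219]
tool_rot: [-3.141, 0.003, -0.464]
wrist_force: [0.5, 0.7, -2.7]
opening: 0.0137
gripper_force: 50.0
```

```bash
python3 - <<'E'
from h import *
s=ctrl.observe();print(s["position"],s["tool_rot"],s["wrist_force"],s["opening"])
plan([.545,.12,.23],20,12)
E
```

```text
[ 0.58779805 -0.21691207  0.22185857] [-3.14125989e+00  2.81669677e-03 -4.63635651e-01] [ 0.46131305  0.71681732 -2.72816051] 0.013692159518415199
[[np.float64(-0.063), np.float64(-0.0941), np.float64(-0.0027), np.float64(-0.0108)], [np.float64(-0.0565), np.float64(-0.0981), np.float64(-0.0027), np.float64(-0.0108)], [np.float64(-0.0497), np.float64(-0.1017), np.float64(-0.0027), np.float64(-0.0108)], [np.float64(-0.0427), np.float64(-0.1048), np.float64(-0.0027), np.float64(-0.0108)], [np.float64(-0.0355), np.float64(-0.1075), np.float64(-0.0027), np.float64(-0.0108)], [np.float64(-0.0282), np.float64(-0.1096), np.float64(-0.0027), np.float64(-0.0108)], [np.float64(-0.0207), np.float64(-0.1113), np.float64(-0.0027), np.float64(-0.0108)], [np.float64(-0.0131), np.float64(-0.1124), np.float64(-0.0027), np.float64(-0.0108)], [np.float64(-0.0055), np.float64(-0.1131), np.float64(-0.0027), np.float64(-0.0108)], [np.float64(0.0022), np.float64(-0.1132), np.float64(-0.0027), np.float64(-0.0108)], [np.float64(0.0099), np.float64(-0.1128), np.float64(-0.0027), np.float64(-0.0108)], [np.float64(0.0175), np.float64(-0.1118), np.float64(-0.0027), np.float64(-0.0108)]]
```

Request:
drive_tool(motion=[[-0.063,-0.094,-0.003,-0.0108],[-0.0565,-0.098,-0.003,-0.0108],[-0.05,-0.102,-0.003,-0.0108],[-0.043,-0.105,-0.003,-0.0108],[-0.0355,-0.1075,-0.003,-0.0108],[-0.028,-0.1095,-0.003,-0.0108],[-0.021,-0.111,-0.003,-0.0108],[-0.013,-0.1125,-0.003,-0.0108],[-0.0055,-0.113,-0.003,-0.0108],[0.002,-0.113,-0.003,-0.0108],[0.01,-0.113,-0.003,-0.0108],[0.0175,-0.112,0,-0.0108]])

```text
t: 5.7
position: [0.5437, 0.1206, 0.2292]
tool_rot: [-3.14, 0.004, 0.353]
wrist_force: [0.3, -0.1, -2.8]
opening: 0.014
gripper_force: 50.0
```

Request:
drive_tool(motion=[[0,0,0,0],[0,0,0,0],[0,0,0,0]])

```text
t: 6.0
position: [0.5449, 0.1187, 0.2306]
tool_rot: [-3.141, 0.002, 0.349]
wrist_force: [-0.2, -0.2, -2.1]
opening: 0.0137
gripper_force: 50.0
```

```bash
python3 - <<'E'
from h import *
W=camera_params("wrist");s=ctrl.observe();print(s["position"],s["tool_rot"],s["wrist_force"])
p,d=capture("wrist");cv2.imwrite("pics/w2.png",p);np.save("pics/w2.npy",d);np.save("pics/w2c.npy",W,allow_pickle=True)
print(proj(W,[.543,.2205,.085]))
E
```

```text
[0.54486418 0.11865873 0.23056488] [-3.14124595e+00  2.22319190e-03  3.49357954e-01] [-0.18276857 -0.17589796 -2.13826855]
[[210.88037463 187.85822571]]
```

View pics/w2.png

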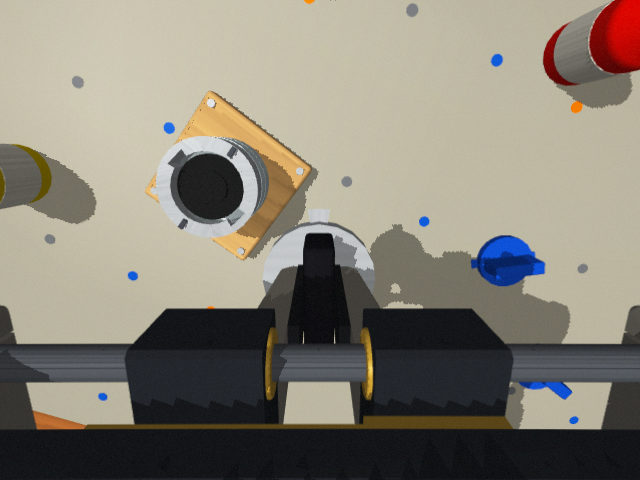

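The wrist view shows the collar centred at about (211,186), with dark marks at (232,153) and (183,223) and slots at (178,158) and (238,215). The lid is held straight at (318,265) with its lug at (318,215). Next I'll measure the collar and the held lid.

```bash
cat > pot.py <<'E'
from h import *
from scipy.optimize import least_squares
def circ(P):
    f=least_squares(lambda q:np.hypot(P[:,0]-q[0],P[:,1]-q[1])-q[2],[*P[:,:2].mean(0),.04],loss="soft_l1",f_scale=.001); return f.x
def ana(p,d,W,x0,x1,y0,y1,z=None):
    P=cloud(W,d,x0,x1,y0,y1);im=p[y0:y1,x0:x1]
    m=(P[...,2]>.075)&(P[...,2]<.10)&(im.min(2)>110)
    zt=np.median(P[...,2][m]); print("collar z depth",zt,m.sum()); z=z or zt
    m2=(((P[...,2]>zt-.005)&(P[...,2]<zt+.01)&(im.min(2)>90))).astype(np.uint8)
    cs,h=cv2.findContours(m2,cv2.RETR_CCOMP,cv2.CHAIN_APPROX_NONE)
    k=max(range(len(cs)),key=lambda i:len(cs[i])*(h[0][i][3]<0))
    q=cv2.convexHull(cs[k]).reshape(-1,2)+[x0,y0]
    full=cs[k].reshape(-1,2)+[x0,y0]
    o=circ(plane(W,full,z)); print("outer",o)
    hi=max(range(len(cs)),key=lambda i:len(cs[i])*(h[0][i][3]>=0))
    I=plane(W,cs[hi].reshape(-1,2)+[x0,y0],z); r=np.hypot(*(I[:,:2]-o[:2]).T); inn=circ(I[(r<.034)]); print("inner",inn)
    c=o[:2]
    v,u=np.mgrid[y0:y1,x0:x1]; X=plane(W,np.c_[u.ravel(),v.ravel()],z)[:,:2]-c
    r=np.hypot(*X.T);a=np.degrees(np.arctan2(X[:,1],X[:,0]));g=im.max(2).ravel()
    for nm,lo,hi_ in (("33-37",.033,.037),("37-41",.0372,.041)):
        k=(r>lo)&(r<hi_); b=np.round(a[k]/6).astype(int)
        print(nm,[(6*i,int(g[k][b==i].mean())) for i in sorted(set(b))if g[k][b==i].mean()<150])
    return o,inn,z
E
python3 - <<'E'
from pot import *
W=np.load("pics/w2c.npy",allow_pickle=True).item()
p=cv2.imread("pics/w2.png");d=np.load("pics/w2.npy")
ana(p,d,W,140,275,120,255)
tt=camera_params("top")
# marks cross views (centre by mark midpoints), top view marks
print(cross(W,[232,153],tt,[226,265.6]),cross(W,[183,223],tt,[216.6,293.6]))
E
```

```text
collar z depth 0.09020125148763042 3622
outer [0.54295855 0.22251575 0.04359583]
inner [0.54290202 0.22263939 0.03176715]
33-37 [(np.int64(-126), 120), (np.int64(-120), 133), (np.int64(-114), 147), (np.int64(-18), 100), (np.int64(54), 76), (np.int64(60), 76), (np.int64(66), 77), (np.int64(72), 81), (np.int64(162), 129)]
37-41 [(np.int64(-18), 88), (np.int64(162), 91)]
(array([0.57925647, 0.20797401, 0.09821901]), np.float64(0.0012238187666049794)) (array([0.50587182, 0.23232522, 0.09238165]), np.float64(0.002382452255498221))
```

```bash
cat >> pot.py <<'E'
def marks(p,W,c,z,lim=120):
    v,u=np.mgrid[0:480,0:640]; X=plane(W,np.c_[u.ravel(),v.ravel()],z+.001)[:,:2]-c
    r=np.hypot(*X.T);g=p.max(2).ravel();out=[]
    for lo,hi,nm in ((.0365,.0415,"mark"),(.033,.0375,"slot")):
        k=(r>lo)&(r<hi)&(g<lim)
        a=np.degrees(np.arctan2(X[k,1],X[k,0]))
        for t in (-18,62,162,-118):
            e=(a-t+180)%360-180; e=e[abs(e)<18]
            if len(e)>5: print(nm,t,len(e),t+(e.min()+e.max())/2,t+np.median(e), e.max()-e.min())
def lid(p,d,W,tcp,x0=255,x1=385,y0=205,y1=310):
    P=cloud(W,d,x0,x1,y0,y1);z=tcp[2]-.012;im=p[y0:y1,x0:x1]
    m=(abs(P[...,2]-z)<.006)&(im.min(2)>100); print("lid top z",np.median(P[...,2][m]),"exp",z,m.sum())
    zz=np.median(P[...,2][m])
    cs,_=cv2.findContours(m.astype(np.uint8),cv2.RETR_EXTERNAL,cv2.CHAIN_APPROX_NONE)
    q=plane(W,max(cs,key=len).reshape(-1,2)+[x0,y0],zz)
    r=np.hypot(*(q[:,:2]-tcp[:2]).T); k=(r>.027)&(r<.033); f=least_squares(lambda c:np.hypot(*(q[k,:2]-c).T)-.03,tcp[:2],loss="soft_l1",f_scale=.0005).x
    print("lid centre",f,"off TCP",f-tcp[:2],k.sum()); return f
E
python3 - <<'E'
from pot import *
W=np.load("pics/w2c.npy",allow_pickle=True).item()
p=cv2.imread("pics/w2.png");d=np.load("pics/w2.npy")
s=ctrl.observe();print(s["position"])
marks(p,W,[.5429,.2226],.0895)
lid(p,d,W,np.array([.5449,.1187,.2306]))
plan([.5429,.2226,.165],62,8)
E
```

```text
[0.54506789 0.11848753 0.23089499]
mark -18 34 -17.574004990476567 -17.491493320646043 6.797485133865507
mark 62 18 63.46000886275874 62.30358746554131 25.451225583780115
mark 162 29 162.94354485922187 162.9582689831853 6.5392723525486645
mark -118 12 -122.25915038740166 -126.6989593027817 16.35213097380546
slot -18 23 -17.647690294677787 -17.716773583958712 6.944855742267947
slot 62 97 63.07442787087592 62.301723738883766 26.222387567545752
slot 162 15 162.94354485922187 162.93795101997097 6.5392723525486645
slot -118 26 -122.2961968867599 -126.16079528728483 16.42622397252194
lid top z 0.21947062008561186 exp 0.2186 3183
lid centre [0.54518951 0.12034386] off TCP [0.00028951 0.00164386] 234
[[np.float64(0.0168), np.float64(-0.0493), np.float64(0.0329), np.float64(-0.0146)], [np.float64(0.0212), np.float64(-0.0475), np.float64(0.0329), np.float64(-0.0146)], [np.float64(0.0255), np.float64(-0.0454), np.float64(0.0329), np.float64(-0.0146)], [np.float64(0.0295), np.float64(-0.0429), np.float64(0.0329), np.float64(-0.0146)], [np.float64(0.0333), np.float64(-0.04), np.float64(0.0329), np.float64(-0.0146)], [np.float64(0.0369), np.float64(-0.0368), np.float64(0.0329), np.float64(-0.0146)], [np.float64(0.0401), np.float64(-0.0333), np.float64(0.0329), np.float64(-0.0146)], [np.float64(0.0429), np.float64(-0.0294), np.float64(0.0329), np.float64(-0.0146)]]
```

Request:
drive_tool(motion=[[0.0168,-0.049,0.034,-0.0147],[0.021,-0.047,0.034,-0.0147],[0.0255,-0.045,0.034,-0.0147],[0.029,-0.0425,0.034,-0.0147],[0.033,-0.0395,0.034,-0.0147],[0.0365,-0.036,0.034,-0.0147],[0.04,-0.033,0.034,-0.0147],[0.042,-0.029,0.034,-0.0147],[0,0,0,0],[0,0,0,0],[0,0,0,0]])

```text
t: 7.15
position: [0.5435, 0.2215, 0.1644]
tool_rot: [3.141, -0.0, 1.087]
wrist_force: [1.0, -0.1, -2.5]
opening: 0.0135
gripper_force: 50.0
```

```bash
python3 - <<'E'
from pot import *
W=camera_params("wrist");s=ctrl.observe();print(s["position"],np.degrees(s["tool_rot"]),s["wrist_force"],s["moment"])
p,d=capture("wrist");cv2.imwrite("pics/w3.png",p);np.save("pics/w3.npy",d);np.save("pics/w3c.npy",W,allow_pickle=True)
print(proj(W,[.5429,.2226,.09]))
lid(p,d,W,s["position"])
E
```

```text
[0.54348156 0.22150816 0.16443223] [ 1.79948291e+02 -1.56452765e-02  6.22719762e+01] [ 1.00355496 -0.11705844 -2.47797554] [-0.12625445 -0.07870367 -0.01171279]
[[318.37613222 246.89391741]]
lid top z 0.15327294712781486 exp 0.15243222751387525 3194
lid centre [0.54314443 0.22294677] off TCP [-0.00033713  0.00143861] 222
```

View pics/w3.png

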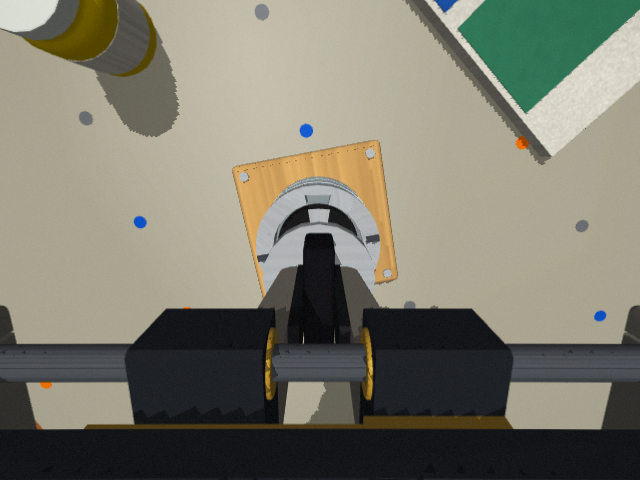

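The lug and slot line up at column 318, and the lid sits over the collar. I'll fit the visible collar arc to check the relative centre.

```bash
python3 - <<'E'
from pot import *
W=np.load("pics/w3c.npy",allow_pickle=True).item()
p=cv2.imread("pics/w3.png");d=np.load("pics/w3.npy")
P=cloud(W,d,240,400,165,290);im=p[165:290,240:400]
m=(P[...,2]>.084)&(P[...,2]<.097)
c0=np.array([.5429,.2226]);zt=np.median(P[...,2][m&(im.min(2)>120)]);print("z",zt,m.sum())
cs,_=cv2.findContours(m.astype(np.uint8),cv2.RETR_LIST,cv2.CHAIN_APPROX_NONE)
q=plane(W,np.vstack(cs).reshape(-1,2)+[240,165],zt);e=q[:,:2]-c0;r=np.hypot(*e.T)
for lo,hi,R in((.041,.047,.0437),(.029,.034,.0315)):
    k=(r>lo)&(r<hi)
    f=least_squares(lambda c:np.hypot(*(q[k,:2]-c).T)-R,c0,loss="soft_l1",f_scale=.0005).x;print(R,k.sum(),f)
    print(circ(q[k]))
marks(p,W,f,zt)
E
```

```text
z 0.09016309602683009 3264
0.0437 254 [0.54257937 0.22318162]
[0.54267773 0.22333666 0.04352854]
0.0315 120 [0.54278057 0.22326235]
[0.54237568 0.22234387 0.03226926]
mark -18 56 -19.587932713935402 -19.235277921224807 8.742124719693948
mark 162 43 164.37895951311265 163.52871097952917 8.161175707843938
mark -118 207 -118.13147968069818 -117.61262891448553 35.62356613528047
slot -18 35 -19.145981356270383 -18.988835134777617 8.534943354620935
slot 62 15 62.888503132357584 75.02227088768694 26.9157324637211
slot 162 7 161.82952572078997 161.73073134672427 2.4445030442549864
slot -118 170 -118.15185705529417 -118.1590886689365 35.63225933881702
```

Request:
drive_tool(motion=[[0,-0.0023,0.04,-0.0008],[0,0,0.06,0],[0,0,0.05,0],[0,0,0.03,0],[0,0,0.012,0],[0,0,0,0],[0,0,0,0]])

```text
t: 7.9
position: [0.5428, 0.2228, 0.1163]
tool_rot: [3.141, -0.001, 1.095]
wrist_force: [0.0, 0.1, -1.2]
opening: 0.0137
gripper_force: 50.0
```

Request:
drive_tool(motion=[[0,0,0.008,0],[0,0,0.008,0],[0,0,0,0],[0,0,0,0]])

```text
t: 8.3
position: [0.5424, 0.2227, 0.1119]
tool_rot: [-3.142, -0.0, 1.095]
wrist_force: [-0.1, 0.4, -1.0]
opening: 0.0138
gripper_force: 50.0
```

Request:
drive_tool(motion=[[0,0,0.006,0],[0,0,0.006,0],[0,0,0,0],[0,0,0,0]])

```text
t: 8.7
position: [0.5423, 0.2224, 0.1087]
tool_rot: [-3.142, 0.001, 1.095]
wrist_force: [-1.2, -2.2, -0.4]
opening: 0.0134
gripper_force: 50.0
```

Request:
drive_tool(motion=[[0,0,0.004,0],[0,0,0.004,0],[0,0,0,0],[0,0,0,0]])

```text
t: 9.1
position: [0.5422, 0.2224, 0.1066]
tool_rot: [-3.141, 0.001, 1.095]
wrist_force: [-0.5, -3.8, -1.5]
opening: 0.0136
gripper_force: 50.0
```

Request:
drive_tool(motion=[[-0.0025,0.001,0,0],[0,0,0,0],[0,0,0,0]])

```text
t: 9.4
position: [0.5421, 0.2223, 0.1066]
tool_rot: [-3.141, -0.0, 1.095]
wrist_force: [-1.6, -1.0, -3.0]
opening: 0.0137
gripper_force: 50.0
```

Request:
drive_tool(motion=[[0,0,0.004,0],[0,0,0.004,0],[0,0,0,0],[0,0,0,0]])

```text
t: 9.8
position: [0.5424, 0.2222, 0.105]
tool_rot: [3.142, -0.0, 1.095]
wrist_force: [-1.5, -1.6, 0.3]
opening: 0.0138
gripper_force: 50.0
```

Request:
drive_tool(motion=[[0,0,0.004,0],[0,0,0.004,0],[0,0,0,0],[0,0,0,0]])

```text
t: 10.2
position: [0.5425, 0.2222, 0.1034]
tool_rot: [3.141, -0.0, 1.095]
wrist_force: [-4.7, -1.1, 4.7]
opening: 0.0138
gripper_force: 50.0
```

Request:
drive_tool(motion=[[0,0,0.004,0],[0,0,0,0],[0,0,0,0]])

```text
t: 10.5
position: [0.5424, 0.2222, 0.1025]
tool_rot: [3.141, -0.0, 1.095]
wrist_force: [-3.6, -1.4, 6.2]
opening: 0.0138
gripper_force: 50.0
```

Request:
drive_tool(motion=[[-0.0008,-0.0012,0.004,0],[0,0,0,0],[0,0,0,0]])

```text
t: 10.8
position: [0.5425, 0.2222, 0.102]
tool_rot: [3.141, -0.001, 1.095]
wrist_force: [-3.7, -0.7, 8.6]
opening: 0.0139
gripper_force: 50.0
```

Request:
drive_tool(motion=[[0,0,0.004,0],[0,0,0,0],[0,0,0,0]])

```text
t: 11.1
position: [0.5425, 0.2222, 0.1013]
tool_rot: [3.141, -0.001, 1.095]
wrist_force: [-5.1, -2.3, 9.3]
opening: 0.0136
gripper_force: 50.0
```

Request:
drive_tool(motion=[[-0.002,-0.002,0.003,0],[0,0,0,0],[0,0,0,0]])

```text
t: 11.4
position: [0.5424, 0.2222, 0.101]
tool_rot: [3.14, -0.002, 1.095]
wrist_force: [-3.9, -2.3, 11.3]
opening: 0.0138
gripper_force: 50.0
```

Request:
drive_tool(motion=[[0,0,0.002,0.004],[0,0,0,0.004],[0,0,0,0]])

```text
t: 11.7
position: [0.5427, 0.2223, 0.1008]
tool_rot: [3.139, -0.003, 1.044]
wrist_force: [-3.4, -1.2, 10.5]
opening: 0.0137
gripper_force: 50.0
```

```bash
python3 -c "
from workcell import ctrl
s=ctrl.observe();print(s['position'],s['tool_rot'],s['wrist_force'],s['moment'])"
```

```text
[0.54274042 0.22226589 0.10075675] [ 3.13904443e+00 -2.55354248e-03  1.04396877e+00] [-3.42358335 -1.18787438 10.46776905] [-0.26864052  0.70565471  0.05169241]
```

Request:
drive_tool(motion=[[-0.001,-0.001,0.0025,0],[0,0,0,0.005],[0,0,0,0.005],[0,0,0,0]])

```text
t: 12.1
position: [0.5429, 0.2222, 0.1005]
tool_rot: [3.138, -0.003, 0.981]
wrist_force: [-2.4, -0.4, 11.9]
opening: 0.0134
gripper_force: 50.0
```

```bash
python3 -c "
from workcell import ctrl
s=ctrl.observe();print(s['position'],s['tool_rot'],s['wrist_force'],s['moment'])"
```

```text
[0.54287823 0.22221629 0.10047589] [ 3.13834643 -0.00345922  0.98091106] [-2.4055512  -0.41309245 11.90862707] [-0.26161544  0.63023607  0.02877693]
```

Request:
drive_tool(motion=[[0,0,0,0.01],[0,0,0,0.01],[0,0,0,0.01],[0,0,0,0.01],[0,0,0,0]])

```text
t: 12.6
position: [0.5432, 0.2222, 0.1006]
tool_rot: [3.139, -0.005, 0.729]
wrist_force: [-2.3, -1.0, 11.2]
opening: 0.0136
gripper_force: 50.0
```

```bash
python3 -c "
from workcell import ctrl
s=ctrl.observe();print(s['position'],s['tool_rot'],s['wrist_force'],s['moment'])"
```

```text
[0.5431628  0.22221333 0.10062727] [ 3.13896483 -0.00474484  0.72869119] [-2.29936661 -1.01655077 11.19166485] [-0.26618129  0.57165809 -0.08121778]
```

Request:
drive_tool(motion=[[0,0,0.001,0.012],[0,0,0,0.012],[0,0,0,0.012],[0,0,0,0.012],[0,0,0,0.012],[0,0,0,0]])

```text
t: 13.2
position: [0.5432, 0.2223, 0.1004]
tool_rot: [3.141, -0.006, 0.351]
wrist_force: [-1.8, -1.6, 11.6]
opening: 0.0136
gripper_force: 50.0
```

```bash
python3 -c "
from workcell import ctrl
s=ctrl.observe();print(s['position'],s['tool_rot'],s['wrist_force'],s['moment'])"
```

```text
[0.543216   0.22233087 0.10044596] [ 3.14102969 -0.0055801   0.35146657] [-1.8438518  -1.63525198 11.63253027] [-0.22559348  0.58168611 -0.12792272]
```

Request:
drive_tool(motion=[[0,0,0,0.012],[0,0,0,0.012],[0,0,0,0.012],[0,0,0,0.012],[0,0,0,0.012],[0,0,0,0.012],[0,0,0,0.012],[0,0,0,0]])

```text
t: 14.0
position: [0.5434, 0.2224, 0.1005]
tool_rot: [-3.139, -0.006, -0.176]
wrist_force: [-1.8, 0.6, 12.9]
opening: 0.0135
gripper_force: 50.0
```

```bash
python3 -c "
from workcell import ctrl
s=ctrl.observe();print(s['position'],s['tool_rot'],s['wrist_force'],s['moment'])"
```

```text
[0.54343194 0.22238836 0.10054894] [-3.1389939  -0.00559436 -0.1763324 ] [-1.76706108  0.59289335 12.94174508] [-0.12243923  0.45095692 -0.03092968]
```

Request:
drive_tool(motion=[[0,0,0,0.007],[0,0,0,0.007],[0,0,0,0.004],[0,0,0,0]])

```text
t: 14.4
position: [0.5435, 0.2224, 0.1006]
tool_rot: [-3.138, -0.005, -0.288]
wrist_force: [-2.5, -0.9, 11.4]
opening: 0.0136
gripper_force: 50.0
```

```bash
python3 -c "
from workcell import ctrl
s=ctrl.observe();print(s['position'],s['tool_rot'],s['wrist_force'],s['moment'])"
```

```text
[0.54345201 0.22242433 0.10055568] [-3.13832594 -0.0053223  -0.28826399] [-2.4857423  -0.94640417 11.40886764] [-0.09878622  0.47078711  0.00252813]
```

Yaw is now -16.5°, close to the notch. I'll creep on to the stop.

Request:
drive_tool(motion=[[0,0,0,0.004],[0,0,0,0.003],[0,0,0,0]])

```text
t: 14.7
position: [0.5435, 0.2224, 0.1006]
tool_rot: [-3.138, -0.005, -0.332]
wrist_force: [-1.7, 0.0, 11.4]
opening: 0.0139
gripper_force: 50.0
```

```bash
python3 -c "
from workcell import ctrl
s=ctrl.observe();print(s['position'],s['tool_rot'],s['wrist_force'],s['moment'])"
```

```text
[0.5434674  0.22235902 0.10056378] [-3.13826622 -0.00528536 -0.33183238] [-1.68905178  0.03878115 11.44459001] [-0.08648563  0.49621682  0.10964213]
```

Request:
drive_tool(motion=[[0,0,0,0.003],[0,0,0,0]])

```text
t: 14.9
position: [0.5434, 0.2221, 0.1005]
tool_rot: [-3.139, -0.005, -0.35]
wrist_force: [-2.0, -1.5, 12.2]
opening: 0.0137
gripper_force: 50.0
```

```bash
python3 -c "
from workcell import ctrl
s=ctrl.observe();print(s['position'],s['tool_rot'],s['wrist_force'],s['moment'])"
```

```text
[0.54336206 0.22207664 0.10053059] [-3.1388667  -0.00512584 -0.35036499] [-2.03217434 -1.52680436 12.18518663] [-0.26277979  0.59535751  0.25722941]
```

The moment has risen to 0.26 Nm, so the lid is at the stop. I'll ease back slightly and let it rise into the notches.

Request:
drive_tool(motion=[[0,0,0,-0.004],[0,0,-0.004,0],[0,0,-0.004,0],[0,0,-0.003,0],[0,0,0,0],[0,0,0,0]])

```text
t: 15.5
position: [0.5433, 0.2222, 0.1025]
tool_rot: [-3.138, -0.005, -0.326]
wrist_force: [0.8, -1.1, 8.4]
opening: 0.0134
gripper_force: 50.0
```

```bash
python3 -c "
from workcell import ctrl
s=ctrl.observe();print(s['position'],s['tool_rot'],s['wrist_force'],s['moment'])"
```

```text
[0.54333774 0.22217533 0.10247572] [-3.13849039 -0.00511607 -0.32558577] [ 0.77912713 -1.1219032   8.38315216] [-0.10434074  0.05697541 -0.03762616]
```

Request:
drive_tool(motion=[[0,0,-0.004,0],[0,0,-0.003,0],[0,0,0,0],[0,0,0,0]])

```text
t: 15.9
position: [0.5427, 0.2221, 0.1033]
tool_rot: [-3.139, -0.004, -0.326]
wrist_force: [4.1, 0.7, 5.8]
opening: 0.0134
gripper_force: 50.0
```

Request:
drive_tool(motion=[[0,0,-0.003,0],[0,0,0,0],[0,0,0,0]])

```text
t: 16.2
position: [0.5414, 0.2218, 0.1032]
tool_rot: [-3.141, -0.001, -0.325]
wrist_force: [3.8, 0.6, 5.0]
opening: 0.0132
gripper_force: 50.0
```

Request:
drive_tool(motion=[[0.004,-0.0013,0,0],[0,0,-0.003,0],[0,0,0,0],[0,0,0,0]])

```text
t: 16.6
position: [0.5415, 0.2218, 0.1034]
tool_rot: [3.141, 0.001, -0.325]
wrist_force: [0.4, 0.9, 4.9]
opening: 0.0139
gripper_force: 50.0
```

Request:
drive_tool(motion=[[0,0,-0.003,0],[0,0,0,0],[0,0,0,0]])

```text
t: 16.9
position: [0.5415, 0.2218, 0.1041]
tool_rot: [3.141, 0.001, -0.325]
wrist_force: [0.8, 2.2, 3.3]
opening: 0.0135
gripper_force: 50.0
```

Request:
drive_tool(motion=[[0,0,-0.002,0],[0,0,-0.002,0],[0,0,0,0],[0,0,0,0]])

```text
t: 17.3
position: [0.5414, 0.2217, 0.1043]
tool_rot: [3.141, 0.001, -0.326]
wrist_force: [3.6, 3.9, -6.3]
opening: 0.0134
gripper_force: 50.0
```

```bash
python3 -c "
from workcell import ctrl
s=ctrl.observe();print(s['position'],s['tool_rot'],s['wrist_force'],s['moment'])"
```

```text
[0.54136419 0.22174921 0.10430427] [ 3.14131616e+00  1.35807994e-03 -3.25526925e-01] [ 3.57721547  3.91488205 -6.34936797] [ 0.74868868 -0.77201873 -0.03555985]
```

It pulls up against the notch roof at -6.3 N after rising 3.7 mm, so the lid is locked. I'll relax and release.

Request:
drive_tool(motion=[[0,0,0.002,0],[0,0,0,0],[0,0,0,0]])

```text
t: 17.6
position: [0.5414, 0.2217, 0.1044]
tool_rot: [3.141, 0.001, -0.325]
wrist_force: [2.3, 3.8, -6.3]
opening: 0.0138
gripper_force: 50.0
```

Request:
drive_tool(motion=[[0,0,0,0],[0,0,0,0],[0,0,0,0],[0,0,0,0],[0,0,0,0],[0,0,0,0]], grip=0)

```text
t: 18.2
position: [0.542, 0.2216, 0.1051]
tool_rot: [3.141, -0.0, -0.325]
wrist_force: [-0.1, -0.3, -0.9]
opening: 0.046
gripper_force: 0.0
```

Request:
drive_tool(motion=[[0,0,-0.03,0],[0,0,-0.08,0],[0,0,-0.12,0],[0,0,-0.12,0],[0,0,-0.08,0],[0,0,-0.03,0],[0,0,0,0],[0,0,0,0]])

```text
t: 19.0
position: [0.5413, 0.2216, 0.2188]
tool_rot: [3.141, 0.002, -0.325]
wrist_force: [-0.8, 0.2, -0.7]
opening: 0.046
gripper_force: 0.0
```

```bash
python3 - <<'E'
from pot import *
W=camera_params("wrist");s=ctrl.observe();print(s["position"],s["wrist_force"],s["opening"])
p,d=capture("wrist")
u,v=proj(W,[.5429,.2226,.1])[0].astype(int);print(u,v)
u=min(max(u,100),540);v=min(max(v,80),400)
P=cloud(W,d,u-60,u+60,v-60,v+60);im=p[v-60:v+60,u-60:u+60];k=(im.max(2)<50)&(P[...,2]>.1)&(P[...,2]<.14)
ys,xs=np.nonzero(k);zt=np.median(P[...,2][k]);print("bar top z",zt)
b=plane(W,cv2.boxPoints(cv2.minAreaRect(np.c_[xs+u-60,ys+v-60].astype(np.float32))),zt)
print(b.mean(0),[(np.linalg.norm(b[i]-b[i-1]),np.degrees(np.arctan2(*(b[i]-b[i-1])[1::-1]))) for i in(1,2)])
cv2.imwrite("pics/f.png",cv2.resize(p[v-80:v+80,u-100:u+100],None,fx=4,fy=4)[:600])
E
```

```text
[0.54133362 0.22155949 0.2187558 ] [-0.81289894  0.2377169  -0.65108609] 0.045980253999915816
317 229
bar top z 0.12305302835086938
[0.54385296 0.22175823 0.12305303] [(np.float64(0.01269271269134658), np.float64(-108.72706751047949)), (np.float64(0.05374313804742059), np.float64(161.62665375324647))]
```

View pics/f.png

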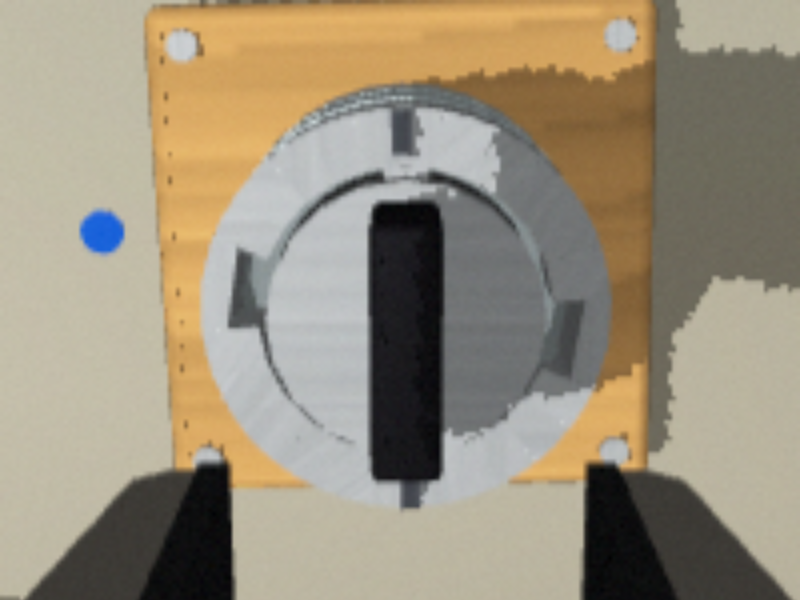

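The view shows the lid seated flat inside the collar with both slots empty. The bar points at both dark marks, at (402,130) and (410,493) in the crop. The bar top is at 123 mm, which is the locked height for a collar at about 89.5 mm.

```bash
python3 -c "
from workcell import ctrl
print(ctrl.hand_in())"
```

```text
the job is handed in; nothing more can be done
None
```

The lid is locked in the pot's collar with its bar on both marks, the gripper is open and clear, and the job was handed in at about 19 s; no verdict came back.

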